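# Sweep the walnut shells off the board into its catch tray

### The job

Clear the walnut shells off the chopping board using only your fingertips: draw the catch tray under the board right out to its stop, sweep all three shell halves across the board and over its edge into the tray, then push the tray fully shut with the shells inside. Slide the shells along, never pick them up; leave the garlic bulb on the board, and the lemon and the little glass beside it, where they are.

Things in the scene. Friction and masses are not known exactly. Their poses are not given: they have to be found in the camera images.
- station: Fixed prep station: wooden chopping board, 210 (x) x 300 (y) x 21 mm, on a low stand. Board top 71 mm above the worktop, underside 50 mm. Origin on the worktop under the board's centre; x across the board, y along it, away from the tray end. A catch tray slides out from under the end at y = -150 mm, in the station's -y direction (to the robot's right).
- board_edge (a point): Middle of the board's upper edge at the tray end (top of the board), axes as the station's: the shells go over this edge, towards -y.
- tray (a joint): How far the catch tray is drawn out, in m: 0 = fully shut (stop), 0.110 = right out (stop). It equals the clear gap, seen from above, between the board's end face and the inside of the tray's front. Starts ajar at 0.045 to 0.065; slides with about 2 N of friction and stays where it is left.
- tray_front (a point): Middle of the tray's wooden front, 36 mm above the worktop; axes as the station's. The front is 210 mm long (x) and 14 mm thick (y, 7 mm either side of this point). Its top is 48 mm above the worktop, but 36 mm in the 76 mm wide finger cut-out in its middle. Draw it out with the fingertips in the gap behind it; push it shut from outside.
- tray_floor (a point): Centre of the white tray's inner floor, 7 mm above the worktop; axes as the station's. Inside, the tray is 181 mm wide (x) and 266 mm long (y, +-133 mm from this point); side and back walls 4 mm thick, 37 mm high above the floor. Drawn out, only the strip in front of the board's end is open from above.
- shell_a: One of three alike halves of a walnut shell: a light-brown wrinkled dome, 37 mm across at the flat open side, 18 mm high, 12 g, lying dome up on the board. Its sides are nearly upright for the lowest 6 mm. Origin at the centre of the flat side, z out of the dome's top. Waste, to be swept into the tray.
- shell_b: One of three alike halves of a walnut shell: a light-brown wrinkled dome, 37 mm across at the flat open side, 18 mm high, 12 g, lying dome up on the board. Its sides are nearly upright for the lowest 6 mm. Origin at the centre of the flat side, z out of the dome's top. Waste, to be swept into the tray.
- shell_c: One of three alike halves of a walnut shell: a light-brown wrinkled dome, 37 mm across at the flat open side, 18 mm high, 12 g, lying dome up on the board. Its sides are nearly upright for the lowest 6 mm. Origin at the centre of the flat side, z out of the dome's top. Waste, to be swept into the tray.
- garlic: Loose whole garlic bulb, 60 mm across and 58 mm high, standing on the board among the shells. Origin under its centre. Not to be disturbed.
- lemon: Loose yellow lemon, 71 x 53 x 51 mm, lying on the worktop beyond the end of the board away from the tray. Origin under its centre. Not to be disturbed.
- shot_glass: Loose small drinking glass, 48 mm across and 61 mm high, standing on the worktop beside the board's far long side. Origin under its centre. Not to be disturbed.

How it is judged:
By the outcome, as a careful person would: the job done as asked, in the order asked, and still so for the second after the job is handed in, with the robot touching nothing.
It also fails if it takes over 64 s, if anything falls off the work surface, if the arm or the gripper's body presses on something with over 40 N, if the wrist force passes 120 N, or if a joint passes its speed limit or range.

### The arm

A 7-joint arm with a two-finger parallel gripper is mounted at the origin on a cart in front of the work surface, level with it; the furniture and walls round the work are solid. World frame = base frame: x ahead of the robot, y to its left, z up, the work surface at z = 0. Lengths are in m, angles in rad, forces in N, time in s.
With the tool pointing down it reaches from about 0.35 to 0.9 m from the base axis. Payload 8.1 kg.
Tool frame: the origin (TCP) lies at the very end of the fingers, on their centre line; the grasp point (between the pads) lies 19 mm behind it; z points along the fingers, y is the line along which they close (so a half turn about z gives the same grasp; the last joint's range is limited). The gripper opens to 92 mm and grips with 3 to 60 N. Pads are 19 mm wide; open, the fingers measure 130 mm over their backs; the gripper's body (75 mm by 190 mm) begins 47 mm behind the grasp point.
Start: joints at [-1.271, 0.434, 0.025, 1.573, -0.012, 1.134, -0.075], TCP at [0.245, 0.575, 0.227] pointing down, gripper open.
Joint ranges: [-2.62, 2.62], [-0.44, 2.09], [-1.27, 1.32], [0.08, 2.57], [-1.32, 4.46], [0.12, 2], [-2.74, 2.74]. Speed limits (rad/s): [2.22, 2.22, 3.01, 3.01, 3.14, 3.14, 3.14].

### API

Orientations are given as a rotation vector (axis times angle).
In Python, from cell import arm gives the robot as it stands.
- The arm moves only by the shell command python3 -m pendant 'ROWS' [FORCE]. ROWS is a JSON object of lists of equal length, an entry for each row: "slide": the shift along the tool's x, y, z in units of 0.3 m (1.0 is 0.3 m), a list of three; "dr": the turn, a rotation vector about the tool's x, y, z in units of 0.12 rad (1.0 is 0.12 rad), a list of three; "claw": the opening, from 0 (shut) to 1 (fully open). In form: {"slide": [[tx, ty, tz], ...], "dr": [[ax, ay, az], ...], "claw": [claw, ...]}. A call has 1 to 10 rows; each row shifts and turns the commanded pose from where the row before left it, along the tool's axes as they then stand; what a row does not reach is not made up. A row lasts 1/10 s, in which the tool goes at most 50 mm and 8.59 degrees, less where a joint would pass 70% of its speed; a pose out of reach is approached as far as the arm can. A call with a number of a shift or a turn outside -1 to 1 is refused whole. A call with a gripper value outside its range is refused whole. The fingers move at their own pace and stop on an object; FORCE is the grip in N (left out, the last holds). Time passes only in rows, so rows that do not move let the fingers close. It gives the time, the measured TCP pose, the force, the opening and the grip force at its end, in the units of the state.
- arm.observe(): the state, without advancing time (a new reading comes with each control period).
- arm.get_image(name): name is "side" or "top"; returns the picture (420x560x3 uint8, red, green, blue); there is no depth.
- arm.calibration(name): a dict with "K" (3x3 intrinsics, pixels), "dist" ([k1, k2, p1, p2, k3] as OpenCV has them; the pictures are not rectified), "xyz" and "orientation" of the camera in the world. Camera axes: x right, y up, looking along -z (the intrinsics and any distortion apply to the point x, -y, -z); pixel columns grow to the right and rows downward; lengths in m; the calibration is good to about 2 mm. A picture is of the moment at which its call begins. calibration takes no time and is no camera call.
- arm.sign_off(): hands the job in; it is judged then, once.
The state is a dict: "clock": time; "joints": joint angles; "dq": joint speeds; "joint_efforts": joint torques, N m; "position": TCP position; "ee_rot": TCP orientation; "force": force on the tool from outside, world axes, zero at the start; "ft_torque": the same for the moment, N m; "width": opening from 0.0 (shut) to 1.0 (fully open); "gripper_force": force on a finger pad.
Only numpy, scipy, OpenCV 4.12 (cv2) and the standard library are available. Lean on these libraries where they do the work, as an engineer would, in place of code of your own. Each camera call takes 0.05 s, during which the arm holds its last target. There are 200 camera calls.

## Working session

There is one attempt and no reset: what is moved stays moved. The work goes in short steps, Python scripts to look and compute and a shell command to move; the robot and the scene stay as the last step left them, time stands still between calls to the robot, and variables do not carry over. Pictures are saved under pics/ and viewed, at most 10 in all, crops included, and the job is handed in when it is done.

```bash
mkdir -p pics; ls
python3 - <<'E'
from cell import arm
import cv2
o=arm.observe(); print(o)
for n in("top","side"):
    print(n,arm.calibration(n)); cv2.imwrite(f"pics/{n}0.png",arm.get_image(n)[:,:,::-1])
E
```

```text
pics
{'clock': 0.0, 'joints': array([-1.2706248 ,  0.4352424 ,  0.02496169,  1.57410101, -0.01158007,
        1.13400137, -0.07509656]), 'dq': array([-6.99321432e-04,  9.68455439e-04,  3.58085180e-04,  1.75452654e-03,
        1.94123742e-03, -8.42043125e-04,  2.41677223e-05]), 'joint_efforts': array([ 1.04026178e-04, -6.67840362e+01,  9.84897874e-01, -3.14462793e+01,
       -6.05093781e-02,  4.25470644e-02,  1.74946308e-04]), 'position': array([0.24483168, 0.57448798, 0.22593128]), 'ee_rot': array([-6.28444690e-01, -3.07792546e+00,  2.51178461e-03]), 'force': array([-0.84979268, -0.1559446 , -0.75867333]), 'ft_torque': array([ 0.0177623 , -0.00900835,  0.04745134]), 'gripper_force': 0.0, 'width': 0.9997760877485071}
top {'K': array([[470.36845384,   0.        , 279.29891789],
       [  0.        , 470.36845384, 201.31598103],
       [  0.        ,   0.        ,   1.        ]]), 'dist': array([0.00877718, 0.        , 0.        , 0.        , 0.        ]), 'xyz': array([0.43831085, 0.09440805, 0.94261656]), 'orientation': array([ 0.13742092, -0.12449291, -1.5780465 ])}
side {'K': array([[500.38095255,   0.        , 270.74167333],
       [  0.        , 500.38095255, 203.57650603],
       [  0.        ,   0.        ,   1.        ]]), 'dist': array([-0.08986376,  0.        ,  0.        ,  0.        ,  0.        ]), 'xyz': array([0.33064275, 0.91266838, 0.49060092]), 'orientation': array([ 0.20147676, -1.55753522, -2.44646418])}
```

View pics/top0.png

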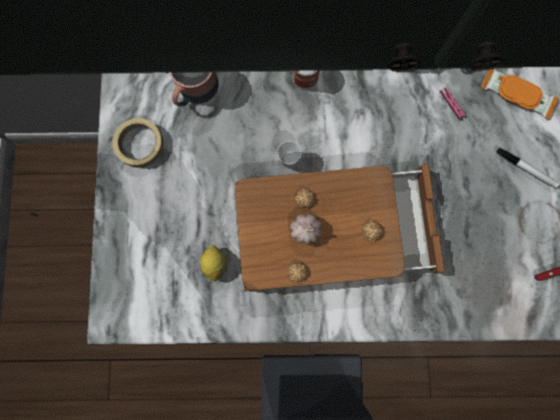

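View pics/side0.png

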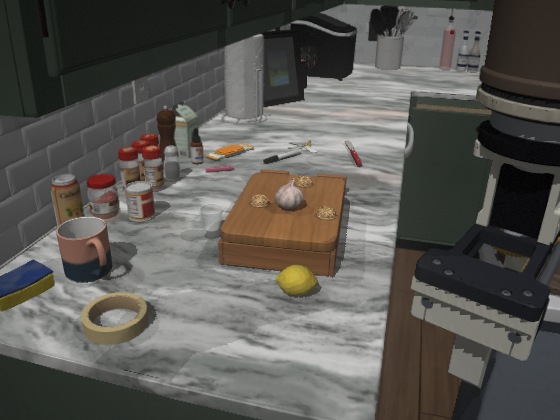

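The top view (image right = world -y, up = +x) shows the board with corners near (236,181), (388,167), (403,276), (245,290). The shells are at (305,197), (372,231) and (298,272), the garlic at (305,228), the glass at (289,153) and the lemon at (212,263). The tray front runs (427,168)-(438,270), ajar.

```bash
cat > h.py <<'E'
import numpy as np, cv2
from cell import arm
from scipy.spatial.transform import Rotation as R
def ray(n,uv):
    c=arm.calibration(n); p=cv2.undistortPoints(np.array(uv,float).reshape(-1,1,2),c["K"],c["dist"])[:,0]
    d=np.c_[p[:,0],-p[:,1],-np.ones(len(p))]@R.from_rotvec(c["orientation"]).as_matrix().T
    return c["xyz"],d
def plane(n,uv,z):
    o,d=ray(n,uv); z=np.broadcast_to(z,len(d)); return o+d*((z-o[2])/d[:,2])[:,None]
def shellmask(img):
    h=cv2.cvtColor(img,cv2.COLOR_RGB2HSV); return h
E
python3 - <<'E'
from h import *
np.set_printoptions(precision=4,suppress=True)
im=cv2.imread("pics/top0.png"); h=cv2.cvtColor(im,cv2.COLOR_BGR2HSV)
for p in [(260,230),(350,260),(305,197),(372,231),(298,272),(305,228),(430,200),(212,263)]: print(p,h[p[1],p[0]])
m=((h[...,0]<20)&(h[...,1]>90)&(h[...,2]>50)).astype(np.uint8)*255
m[:155]=0;m[300:]=0;m[:,:225]=0;m[:,460:]=0
cs,_=cv2.findContours(cv2.morphologyEx(m,cv2.MORPH_OPEN,np.ones((3,3))),cv2.RETR_EXTERNAL,cv2.CHAIN_APPROX_NONE)
for c in cs:
    if cv2.contourArea(c)>150:
        b=cv2.boxPoints(cv2.minAreaRect(c)); print(cv2.contourArea(c)); 
        for z in (.071,.048): print(z,plane("top",b,z)[:,:2].tolist())
big=cv2.resize(im[150:305,200:460],None,fx=3,fy=3,interpolation=cv2.INTER_CUBIC); cv2.imwrite("pics/crop.png",big)
E
```

```text
(260, 230) [ 14 148 141]
(350, 260) [ 13 135 132]
(305, 197) [ 16 102 170]
(372, 231) [ 17 108 166]
(298, 272) [ 17 104 165]
(305, 228) [  9  46 156]
(430, 200) [ 10 109  70]
(212, 263) [ 26 148 160]
17483.5
0.071 [[0.627745978641582, 0.19018049284902516], [0.6547095610140095, -0.11750457062495871], [0.44528056349414535, -0.12674766416456756], [0.41978152976474475, 0.16892635146728846]]
0.048 [[0.632744745388591, 0.19270771211955706], [0.660419836038131, -0.12309646796073968], [0.4454644784395277, -0.13258346594408016], [0.41929258257681523, 0.17089272176355752]]
1059.0
0.071 [[0.6498059780525361, -0.15877179797475605], [0.6530728451858596, -0.18239109788644914], [0.4525244389739442, -0.1985216526402273], [0.44943271894637005, -0.17578780646231984]]
0.048 [[0.6553868585542086, -0.16545264459877757], [0.6587399309615006, -0.18969520469729062], [0.45289950349622843, -0.20625140850108037], [0.4497261999327669, -0.1829176672683256]]
```

View pics/crop.png

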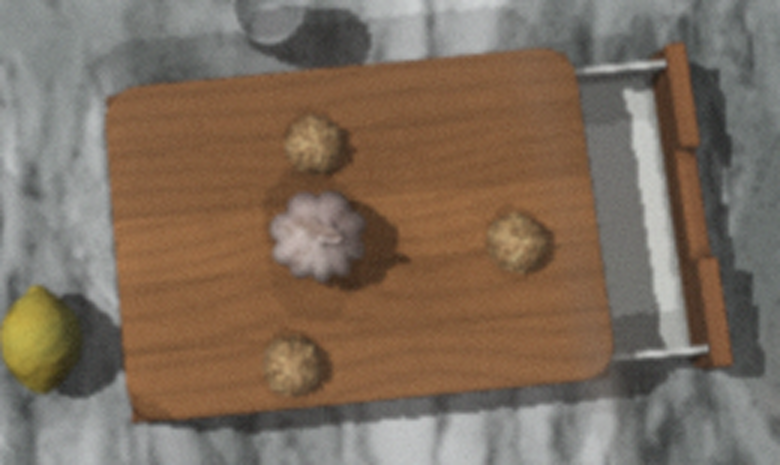

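The crop shows the board end edge from (577,65) to (611,365) and the far edge from (130,88) to (550,50). The shells are at (316,143), (518,241) and (295,364), the garlic at (318,236), and the tray front inner line from (658,50) to (705,360).

Run:
```python
from h import *
np.set_printoptions(precision=4,suppress=True)
C=lambda p:(np.array(p,float)+.5)/3-.5+[200,150]
e=plane("top",C([(577,65),(611,365),(108,110),(131,400),(130,88),(550,50),(160,417),(590,378)]),.071)[:,:2]; print(e)
d=e[0]-e[1]; print("yaw end",np.degrees(np.arctan2(d[1],d[0])))
d=e[2]-e[3]; print("yaw far",np.degrees(np.arctan2(d[1],d[0])))
d=e[4]-e[5]; print("yaw long",np.degrees(np.arctan2(-d[0],d[1])))
d=e[6]-e[7]; print("yaw long2",np.degrees(np.arctan2(-d[0],d[1])))
im=cv2.imread("pics/top0.png"); h=cv2.cvtColor(im,cv2.COLOR_BGR2HSV)
s=plane("top",C([(316,143),(518,241),(295,364)]),.079)[:,:2]
g=plane("top",C([(318,236)]),.071+.027)[:,:2]
gl=plane("top",C([(272,15)]),.03)[:,:2]; le=plane("top",C([(38,340)]),.025)[:,:2]
mid=(e[0]+e[1]+e[2]+e[3])/4
yaw=np.arctan2(*(e[0]-e[1])[::-1])
a=(np.arctan2(*(e[0]-e[1])[::-1])+np.arctan2(*(e[2]-e[3])[::-1])+np.arctan2(-(e[4]-e[5])[0],(e[4]-e[5])[1])+np.arctan2(-(e[6]-e[7])[0],(e[6]-e[7])[1]))/4
M=np.array([[np.cos(a),-np.sin(a)],[np.sin(a),np.cos(a)]])
for _ in range(1):
    L=e@M
    cx=(L[4:6,0].mean()+L[6:8,0].mean())/2; cy=(L[0:2,1].mean()+L[2:4,1].mean())/2
print("size",L[4:6,0].mean()-L[6:8,0].mean(),L[2:4,1].mean()-L[0:2,1].mean())
c=M@[cx,cy]; print("yaw",np.degrees(a),"centre",c)
for n,q in (("shells",s),("garlic",g),("glass",gl),("lemon",le)): print(n,q.tolist(),"local",(q-c)@M)
f=plane("top",C([(658,50),(705,360)]),.048)[:,:2]; print("front inner",f,"local",(f-c)@M)
f=plane("top",C([(686,45),(730,362)]),.048)[:,:2]; print("front outer local",(f-c)@M)
o=arm.observe(); print(R.from_rotvec(o["ee_rot"]).as_matrix(),o["position"])
```

```text
[[ 0.6399 -0.1133]
 [ 0.4524 -0.1245]
 [ 0.6146  0.183 ]
 [ 0.4344  0.1681]
 [ 0.6286  0.1692]
 [ 0.6498 -0.0967]
 [ 0.424   0.1504]
 [ 0.4447 -0.1113]]
yaw end 3.4272224003298555
yaw far 4.731059310995666
yaw long 4.56815561731891
yaw long2 4.520064161868197
size 0.20551435384755756 0.2952174632054011
yaw 4.311625372628156 centre [0.5367 0.0284]
shells [[0.5904532982421565, 0.052784171103191], [0.5279614745872786, -0.06976448119507446], [0.45480924262893974, 0.0681490014536848]] local [[ 0.0554  0.0202]
 [-0.0161 -0.0973]
 [-0.0787  0.0457]]
garlic [[0.5303602479748235, 0.05360900313635749]] local [[-0.0045  0.0256]]
glass [[0.6860878010861543, 0.07805319597182073]] local [[0.1527 0.0382]]
lemon [[0.4729609597528896, 0.23216615685897357]] local [[-0.0483  0.2079]]
front inner [[ 0.6545 -0.1716]
 [ 0.4553 -0.189 ]] local [[ 0.1024 -0.2083]
 [-0.0976 -0.2107]]
front outer local [[ 0.1041 -0.2268]
 [-0.1001 -0.226 ]]
[[-0.9199  0.3921 -0.0004]
 [ 0.3921  0.9199 -0.0014]
 [-0.0001 -0.0014 -1.    ]] [0.2449 0.5745 0.226 ]
```

```bash
python3 -m pendant '{"slide":[[-0.118,-0.1145,0],[-0.118,-0.1145,0],[-0.118,-0.1145,0],[-0.118,-0.1145,0],[-0.118,-0.1145,0],[-0.118,-0.1145,0],[-0.118,-0.1145,0],[-0.118,-0.1145,0],[-0.118,-0.1145,0],[-0.118,-0.1145,0]],"dr":[[0,0,0],[0,0,0],[0,0,0],[0,0,0],[0,0,0],[0,0,0],[0,0,0],[0,0,0],[0,0,0],[0,0,0]],"claw":[0,0,0,0,0,0,0,0,0,0]}' 20
python3 -m pendant '{"slide":[[-0.118,-0.1145,0],[-0.118,-0.1145,0],[-0.118,-0.1145,0],[-0.118,-0.1145,0],[-0.118,-0.1145,0],[-0.118,-0.1145,0],[0,0,0],[0,0,0],[0,0,0],[0,0,0]],"dr":[[0,0,0],[0,0,0],[0,0,0],[0,0,0],[0,0,0],[0,0,0],[0,0,1],[0,0,1],[0,0,1],[0,0,1]],"claw":[0,0,0,0,0,0,0,0,0,0]}'
python3 -m pendant '{"slide":[[0,0,0],[0,0,0],[0,0,0],[0,0,0],[0,0,0],[0,0,0],[0,0,0],[0,0,0]],"dr":[[0,0,1],[0,0,1],[0,0,1],[0,0,1],[0,0,1],[0,0,0.08],[0,0,0],[0,0,0]],"claw":[0,0,0,0,0,0,0,0]}'
cat >> h.py <<'E'
YAW=0.0785; c=np.array([.537,.028]); M=np.array([[np.cos(YAW),-np.sin(YAW)],[np.sin(YAW),np.cos(YAW)]])
def go(*pts):
    """print station-local pose of the TCP and tool-axis unit shifts through local (x,y,z) points"""
    o=arm.observe(); T=R.from_rotvec(o["ee_rot"]).as_matrix(); p=o["position"]
    print("t",round(o["clock"],2),"local",np.round((p[:2]-c)@M,4),"z",round(p[2],4),"toolyaw err",round(np.degrees(np.arctan2(T[1,1],T[0,1])-YAW),2),"F",np.round(o["force"],1),"w",round(o["width"],3),"tilt",np.round(T[:2,2],4))
    for q in pts:
        w=np.r_[c+M@np.array(q[:2]),q[2]]; print(q,"units",np.round(T.T@(w-p)/.3,4)); p=w
E
python3 - <<'E'
from h import *
go((0,-.184,.11),(0,-.184,.022),(0,-.25,.022))
cv2.imwrite("pics/top1.png",arm.get_image("top")[150:305,200:480,::-1].repeat(2,0).repeat(2,1))
E
```

```text
clock: 1.1
position: [0.4362, 0.1182, 0.2268]
ee_rot: [0.628, 3.078, 0.0]
force: [1.7, 0.4, 0.6]
width: 0.181
gripper_force: 0.0
clock: 2.1
position: [0.5503, -0.1527, 0.2263]
ee_rot: [-1.349, -2.836, 0.0]
force: [0.9, -0.1, 0.5]
width: 0.004
gripper_force: 0.0
clock: 2.9
position: [0.5505, -0.1526, 0.2266]
ee_rot: [-2.129, -2.31, 0.0]
force: [0.1, 0.3, 0.2]
width: 0.001
gripper_force: 0.0
t 2.9 local [-0.0007 -0.1811] z 0.2266 toolyaw err 0.15 F [0.1 0.3 0.2] w 0.001 tilt [-0.0002  0.0001]
(0, -0.184, 0.11) units [-0.0096  0.0023  0.3887]
(0, -0.184, 0.022) units [-0.000e+00  1.000e-04  2.933e-01]
(0, -0.25, 0.022) units [-0.22   -0.0006 -0.    ]
```

View pics/top1.png

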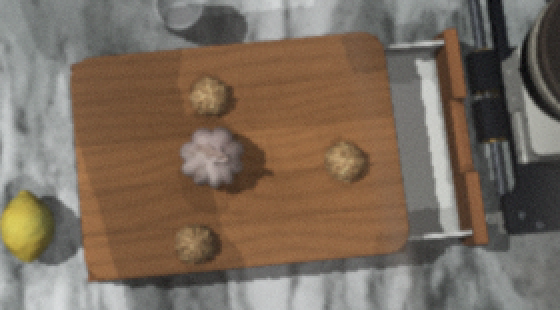

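The view shows the tray gap clear below the fingertips; nothing has been disturbed.

```bash
python3 -m pendant '{"slide":[[-0.01,0.002,0.13],[0,0,0.13],[0,0,0.13],[0,0,0.1],[0,0,0.1],[0,0,0.09],[0,0,0]],"dr":[[0,0,0],[0,0,0],[0,0,0],[0,0,0],[0,0,0],[0,0,0],[0,0,0]],"claw":[0,0,0,0,0,0,0]}'
python3 -m pendant '{"slide":[[-0.03,0,0],[-0.03,0,0],[-0.03,0,0],[-0.03,0,0],[-0.03,0,0],[-0.03,0,0],[-0.02,0,0],[0,0,0]],"dr":[[0,0,0],[0,0,0],[0,0,0],[0,0,0],[0,0,0],[0,0,0],[0,0,0],[0,0,0]],"claw":[0,0,0,0,0,0,0,0]}'
python3 -c "
from h import *
go((0,-.26,.022))"
```

```text
clock: 3.65
position: [0.5491, -0.1549, 0.0198]
ee_rot: [-2.128, -2.304, 0.004]
force: [-0.0, -0.1, 1.2]
width: 0.004
gripper_force: 0.0
clock: 4.45
position: [0.5559, -0.2171, 0.0228]
ee_rot: [2.134, 2.305, -0.001]
force: [-0.6, 0.6, -0.1]
width: 0.006
gripper_force: 0.0
t 4.45 local [-0.0004 -0.2458] z 0.0228 toolyaw err -0.1 F [-0.6  0.6 -0.1] w 0.006 tilt [ 0.0001 -0.001 ]
(0, -0.26, 0.022) units [-0.0473  0.0013  0.0026]
```

```bash
for i in 1; do python3 -m pendant '{"slide":[[-0.01,0,0],[-0.01,0,0],[0,0,0]],"dr":[[0,0,0],[0,0,0],[0,0,0]],"claw":[0,0,0]}'; done; python3 -m pendant '{"slide":[[-0.01,0,0],[-0.01,0,0],[0,0,0]],"dr":[[0,0,0],[0,0,0],[0,0,0]],"claw":[0,0,0]}'
python3 -c "
from h import *
go((0,-.25,.022),(0,-.25,.11))
im=arm.get_image('top')[150:305,200:480,::-1].repeat(2,0).repeat(2,1); cv2.imwrite('pics/top2.png',im)"
```

```text
clock: 4.75
position: [0.556, -0.2194, 0.0224]
ee_rot: [-2.129, -2.306, -0.002]
force: [-1.1, 6.4, 4.4]
width: 0.004
gripper_force: 3.2
clock: 5.05
position: [0.556, -0.2195, 0.0223]
ee_rot: [-2.12, -2.304, -0.008]
force: [-6.4, 22.7, 17.1]
width: 0.003
gripper_force: 11.6
t 5.05 local [-0.0005 -0.2482] z 0.0223 toolyaw err 0.26 F [-6.4 22.7 17.1] w 0.003 tilt [-0.0045  0.0113]
(0, -0.25, 0.022) units [-0.0061  0.0015  0.001 ]
(0, -0.25, 0.11) units [ 0.0034 -0.001  -0.2933]
```

```bash
python3 -m pendant '{"slide":[[0.05,0,0],[0,0,0],[0,0,-0.1],[0,0,-0.12],[0,0,-0.12],[0,0,-0.12],[0,0,0],[0,0,0]],"dr":[[0,0,0],[0,0,0],[0,0,0],[0,0,0],[0,0,0],[0,0,0],[0,0,0],[0,0,0]],"claw":[0,0,0,0,0.11,0.11,0.11,0.11]}'
python3 -c "
from h import *
go((-.016,-.060,.16),(-.016,-.060,.0735),(-.012,-.17,.0735))
im=arm.get_image('top')[150:305,200:480,::-1].repeat(2,0).repeat(2,1); cv2.imwrite('pics/top2.png',im)"
```

```text
clock: 5.9
position: [0.5562, -0.2134, 0.1614]
ee_rot: [2.132, 2.305, 0.001]
force: [-0.6, 0.0, -1.7]
width: 0.109
gripper_force: 0.0
t 5.9 local [ 2.000e-04 -2.422e-01] z 0.1614 toolyaw err -0.04 F [-0.6  0.  -1.7] w 0.109 tilt [ 0.0018 -0.0011]
(-0.016, -0.06, 0.16) units [ 0.6073 -0.0546  0.0038]
(-0.016, -0.06, 0.0735) units [ 0.0003 -0.0005  0.2883]
(-0.012, -0.17, 0.0735) units [-0.3667  0.0136  0.0005]
```

View pics/top2.png

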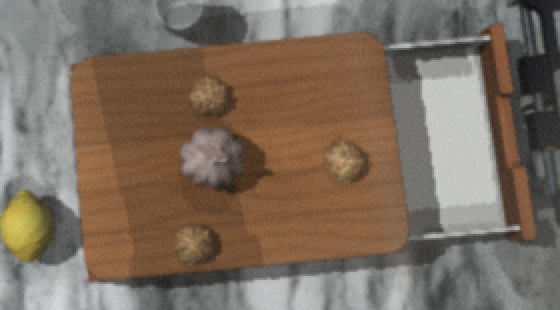

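The tray is drawn right out: its front is at about (487-530, 30-238) in the crop, and the shells and garlic have not moved. Next I go behind shell b.

```bash
python3 -m pendant '{"slide":[[0.15,-0.014,0],[0.15,-0.014,0],[0.15,-0.014,0],[0.157,-0.0126,0],[0,0,0],[0,0,0.1],[0,0,0.1],[0,0,0.06],[0,0,0],[0,0,0]],"dr":[[0,0,0],[0,0,0],[0,0,0],[0,0,0],[0,0,0],[0,0,0],[0,0,0],[0,0,0],[0,0,0],[0,0,0]],"claw":[0.11,0.11,0.11,0.11,0.11,0.11,0.11,0.11,0.11,0.11]}'
python3 -c "
from h import *
go((-.016,-.060,.0735),(-.012,-.165,.0735))"
```

```text
clock: 6.95
position: [0.5248, -0.033, 0.0823]
ee_rot: [-2.133, -2.305, 0.003]
force: [-0.8, -0.4, 0.2]
width: 0.113
gripper_force: 0.0
t 6.95 local [-0.0169 -0.0599] z 0.0823 toolyaw err -0.07 F [-0.8 -0.4  0.2] w 0.113 tilt [-0.0017 -0.0008]
(-0.016, -0.06, 0.0735) units [-0.0004  0.0031  0.0293]
(-0.012, -0.165, 0.0735) units [-3.50e-01  1.37e-02  2.00e-04]
```

```bash
python3 -m pendant '{"slide":[[0,0.002,0.014],[0,0,0.014],[0,0,0],[-0.03,0.001,0],[-0.03,0.001,0],[-0.03,0.001,0],[-0.03,0.001,0],[-0.03,0.001,0],[-0.03,0.001,0],[0,0,0]],"dr":[[0,0,0],[0,0,0],[0,0,0],[0,0,0],[0,0,0],[0,0,0],[0,0,0],[0,0,0],[0,0,0],[0,0,0]],"claw":[0.11,0.11,0.11,0.11,0.11,0.11,0.11,0.11,0.11,0.11]}'
python3 -m pendant '{"slide":[[-0.03,0.001,0],[-0.03,0.001,0],[-0.03,0.001,0],[-0.03,0.001,0],[-0.03,0.001,0],[-0.03,0.001,0],[0,0,0],[0,0,0],[0,0,0]],"dr":[[0,0,0],[0,0,0],[0,0,0],[0,0,0],[0,0,0],[0,0,0],[0,0,0],[0,0,0],[0,0,0]],"claw":[0.11,0.11,0.11,0.11,0.11,0.11,0.11,0.11,0.11]}'
python3 -m pendant '{"slide":[[0,0,-0.1],[0,0,-0.1],[0,0,-0.1],[0,0,0],[0,0,0]],"dr":[[0,0,0],[0,0,0],[0,0,0],[0,0,0],[0,0,0]],"claw":[0.11,0.11,0.11,0.11,0.11]}'
python3 -c "
from h import *
go((.058,.062,.1635),(.058,.062,.0735),(.052,-.165,.0735))
im=arm.get_image('top')[150:305,200:480,::-1].repeat(2,0).repeat(2,1); cv2.imwrite('pics/top3.png',im)"
```

```text
clock: 7.95
position: [0.532, -0.0877, 0.0745]
ee_rot: [2.135, 2.304, -0.0]
force: [-0.1, 0.3, -0.8]
width: 0.111
gripper_force: 0.0
clock: 8.85
position: [0.5379, -0.139, 0.0742]
ee_rot: [-2.132, -2.307, -0.0]
force: [-0.4, -1.1, -0.6]
width: 0.112
gripper_force: 0.0
clock: 9.35
position: [0.5383, -0.1389, 0.1647]
ee_rot: [2.131, 2.307, 0.002]
force: [-0.6, 0.1, 0.2]
width: 0.111
gripper_force: 0.0
t 9.35 local [-0.0118 -0.1665] z 0.1647 toolyaw err 0.05 F [-0.6  0.1  0.2] w 0.111 tilt [0.0013 0.0005]
(0.058, 0.062, 0.1635) units [0.7613 0.2333 0.0047]
(0.058, 0.062, 0.0735) units [-1.e-04 -4.e-04  3.e-01]
(0.052, -0.165, 0.0735) units [-7.566e-01 -2.070e-02 -3.000e-04]
```

View pics/top3.png

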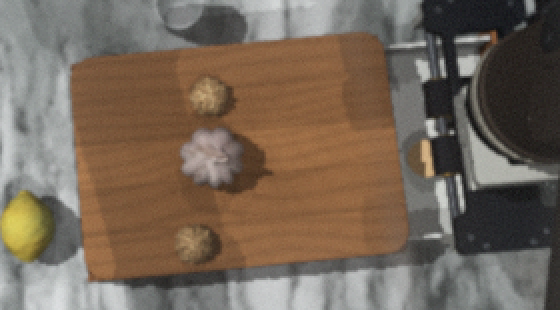

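Shell b is off the board and lies in the tray strip (brown patch near (420,157)); garlic and the other shells are unmoved. Shell a is next.

```bash
python3 -m pendant '{"slide":[[0.152,0.0467,0],[0.152,0.0467,0],[0.152,0.0467,0],[0.152,0.0467,0],[0.1533,0.0465,0],[0,0,0],[0,0,0.1],[0,0,0.1],[0,0,0.07],[0,0,0]],"dr":[[0,0,0],[0,0,0],[0,0,0],[0,0,0],[0,0,0],[0,0,0],[0,0,0],[0,0,0],[0,0,0],[0,0,0]],"claw":[0.11,0.11,0.11,0.11,0.11,0.11,0.11,0.11,0.11,0.11]}'
python3 -c "
from h import *
go((.058,.062,.0735),(.052,-.165,.0735))
im=arm.get_image('side')[140:290,180:400,::-1].repeat(3,0).repeat(3,1); cv2.imwrite('pics/side1.png',im)"
```

```text
clock: 10.4
position: [0.5868, 0.0933, 0.0795]
ee_rot: [-2.13, -2.304, 0.01]
force: [-0.3, 0.7, -0.0]
width: 0.112
gripper_force: 0.0
t 10.4 local [0.0548 0.0612] z 0.0795 toolyaw err -0.0 F [-0.3  0.7 -0. ] w 0.112 tilt [-0.007  -0.0018]
(0.058, 0.062, 0.0735) units [0.0027 0.011  0.0199]
(0.052, -0.165, 0.0735) units [-0.7567 -0.02    0.0011]
```

View pics/side1.png

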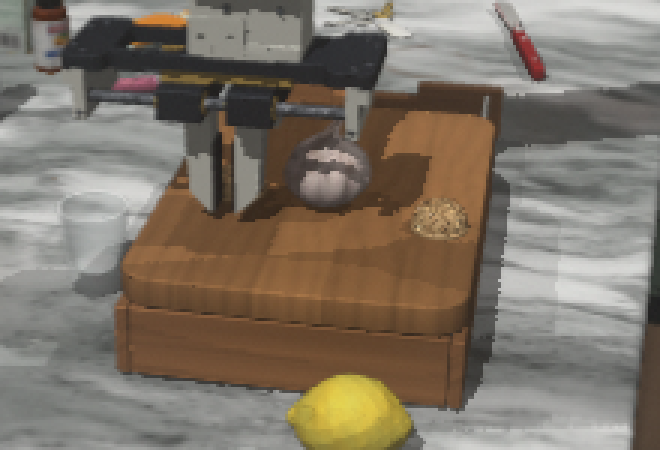

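Shell a stands in front of the fingertips with clear space to the garlic. The gripper bar's hanging end at (357,135) might come close to the top of the garlic, so I check its height.

```bash
python3 -c "
from h import *
o,d=ray('side',[(180+357/3,140+138/3),(180+82/3,140+118/3),(180+325/3,140+120/3),(180+215/3,140+212/3),(180+240/3,140+220/3)])
n=np.r_[M@[0,1.],0]
for yl in (.05,.061,.072):
  q=np.r_[c+M@[0,yl],0]; p=o+d*(((q-o)@n)/(d@n))[:,None]; print(yl,np.round(np.c_[(p[:,:2]-c)@M,p[:,2]],4).tolist())
"
```

```text
0.05 [[-0.027, 0.05, 0.1272], [0.1504, 0.05, 0.125], [-0.0067, 0.05, 0.1374], [0.0635, 0.05, 0.0671], [0.047, 0.05, 0.0631]]
0.061 [[-0.0284, 0.061, 0.1319], [0.1466, 0.061, 0.1297], [-0.0084, 0.061, 0.142], [0.0609, 0.061, 0.0726], [0.0446, 0.061, 0.0686]]
0.072 [[-0.0298, 0.072, 0.1366], [0.1429, 0.072, 0.1345], [-0.01, 0.072, 0.1466], [0.0583, 0.072, 0.0781], [0.0422, 0.072, 0.0742]]
```

Bar about 7 mm above the garlic top and its end hangs to one side of the stem: clear. I sweep shell a.

```bash
python3 -m pendant '{"slide":[[0,0.007,0.007],[0,0,0.007],[0,0,0],[-0.03,0,0],[-0.035,0,0],[-0.04,0,0],[-0.04,0,0],[-0.04,0,0],[-0.04,0,0],[-0.04,0,0]],"dr":[[0,0,0],[0,0,0],[0,0,0],[0,0,0],[0,0,0],[0,0,0],[0,0,0],[0,0,0],[0,0,0],[0,0,0]],"claw":[0.11,0.11,0.11,0.11,0.11,0.11,0.11,0.11,0.11,0.11]}'
python3 -c "
from h import *
go((.052,-.165,.075))
im=arm.get_image('top')[150:305,200:480,::-1].repeat(2,0).repeat(2,1); cv2.imwrite('pics/top4.png',im)"
```

```text
clock: 11.45
position: [0.5983, 0.0134, 0.0792]
ee_rot: [2.133, 2.306, 0.0]
force: [-0.0, 1.3, 0.4]
width: 0.107
gripper_force: 0.4
t 11.45 local [ 0.0599 -0.0194] z 0.0792 toolyaw err -0.03 F [-0.   1.3  0.4] w 0.107 tilt [0.0001 0.0001]
(0.052, -0.165, 0.075) units [-0.4854 -0.0263  0.0139]
```

View pics/top4.png

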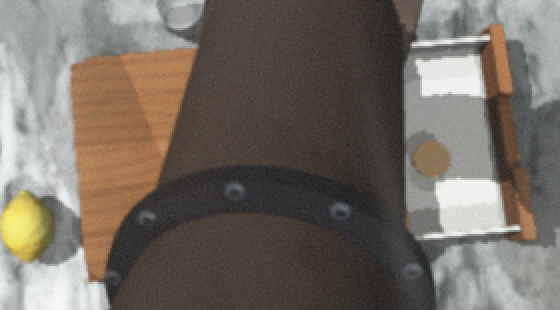

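The top view is mostly hidden by the arm. Shell b lies upside down in the tray at (430,158). I check the height before continuing.

```bash
python3 -m pendant '{"slide":[[0,0,0],[0,0,0]],"dr":[[0,0,0],[0,0,0]],"claw":[0.11,0.11]}'
python3 -c "
from h import *
go((.052,-.165,.075))"
```

```text
clock: 11.7
position: [0.5981, 0.015, 0.079]
ee_rot: [-2.132, -2.307, -0.0]
force: [-0.3, -0.5, 0.2]
width: 0.111
gripper_force: 0.0
t 11.7 local [ 0.0599 -0.0178] z 0.079 toolyaw err 0.0 F [-0.3 -0.5  0.2] w 0.111 tilt [-0.0002  0.0004]
(0.052, -0.165, 0.075) units [-0.4907 -0.0263  0.0131]
```

```bash
python3 -m pendant '{"slide":[[0.02,-0.004,0],[0,0,0.015],[0,0,0],[-0.03,-0.002,0],[-0.035,-0.002,0],[-0.04,-0.002,0],[-0.04,-0.002,0],[-0.04,-0.002,0],[-0.04,-0.002,0],[-0.04,-0.002,0]],"dr":[[0,0,0],[0,0,0],[0,0,0],[0,0,0],[0,0,0],[0,0,0],[0,0,0],[0,0,0],[0,0,0],[0,0,0]],"claw":[0.11,0.11,0.11,0.11,0.11,0.11,0.11,0.11,0.11,0.11]}'
python3 -m pendant '{"slide":[[-0.04,-0.002,0],[-0.04,-0.002,0],[-0.035,-0.002,0],[-0.03,-0.002,0],[-0.03,0,0],[-0.03,0,0],[-0.03,0,0],[-0.01,0,0],[0,0,0],[0,0,0]],"dr":[[0,0,0],[0,0,0],[0,0,0],[0,0,0],[0,0,0],[0,0,0],[0,0,0],[0,0,0],[0,0,0],[0,0,0]],"claw":[0.11,0.11,0.11,0.11,0.11,0.11,0.11,0.11,0.11,0.11]}'
python3 -m pendant '{"slide":[[0,0,-0.1],[0,0,-0.1],[0,0,-0.1],[0,0,0],[0,0,0]],"dr":[[0,0,0],[0,0,0],[0,0,0],[0,0,0],[0,0,0]],"claw":[0.11,0.11,0.11,0.11,0.11]}'
python3 -c "
from h import *
go((-.081,.088,.165),(-.081,.088,.0745),(-.052,-.165,.0745))
im=arm.get_image('top')[150:305,200:480,::-1].repeat(2,0).repeat(2,1); cv2.imwrite('pics/top5.png',im)"
```

```text
clock: 12.7
position: [0.5986, -0.0604, 0.0747]
ee_rot: [2.133, 2.306, 0.0]
force: [0.0, 1.2, 0.0]
width: 0.113
gripper_force: 0.1
clock: 13.7
position: [0.6019, -0.1321, 0.0745]
ee_rot: [-2.132, -2.307, -0.0]
force: [-0.4, 0.7, -0.1]
width: 0.109
gripper_force: 0.0
clock: 14.2
position: [0.6023, -0.1319, 0.1651]
ee_rot: [2.131, 2.307, 0.002]
force: [-0.8, 0.6, 0.0]
width: 0.112
gripper_force: 0.0
t 14.2 local [ 0.0525 -0.1645] z 0.1651 toolyaw err 0.05 F [-0.8  0.6  0. ] w 0.112 tilt [0.0013 0.0005]
(-0.081, 0.088, 0.165) units [ 0.842  -0.4444 -0.    ]
(-0.081, 0.088, 0.0745) units [-1.000e-04 -4.000e-04  3.017e-01]
(-0.052, -0.165, 0.0745) units [-8.434e-01  9.590e-02 -2.000e-04]
```

View pics/top5.png

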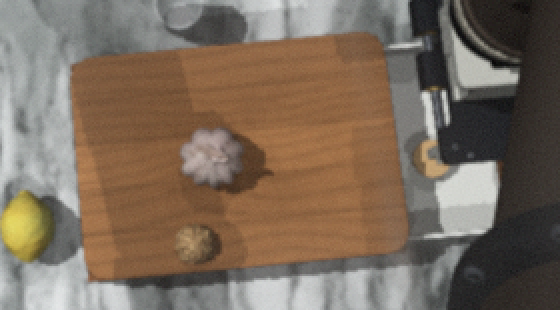

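Shell a is off the board; garlic, lemon, glass and shell c (195,243) are unmoved. Now shell c.

```bash
python3 -m pendant '{"slide":[[0.14,-0.074,0],[0.14,-0.074,0],[0.14,-0.074,0],[0.14,-0.074,0],[0.14,-0.074,0],[0.142,-0.0744,0],[0,0,0],[0,0,0],[0,0,0.1],[0,0,0.1]],"dr":[[0,0,0],[0,0,0],[0,0,0],[0,0,0],[0,0,0],[0,0,0],[0,0,0],[0,0,0],[0,0,0],[0,0,0]],"claw":[0.11,0.11,0.11,0.11,0.11,0.11,0.11,0.11,0.11,0.11]}'
python3 -m pendant '{"slide":[[0,0,0.05],[0,0,0],[0,0,0]],"dr":[[0,0,0],[0,0,0],[0,0,0]],"claw":[0.11,0.11,0.11]}'
python3 -c "
from h import *
go((-.081,.088,.0755),(-.052,-.165,.0755))
im=arm.get_image('side')[140:290,180:400,::-1].repeat(3,0).repeat(3,1); cv2.imwrite('pics/side2.png',im)"
```

```text
clock: 15.25
position: [0.4504, 0.1077, 0.1041]
ee_rot: [2.134, 2.304, 0.002]
force: [0.6, -0.1, -0.4]
width: 0.108
gripper_force: 0.0
clock: 15.55
position: [0.4497, 0.1074, 0.0896]
ee_rot: [2.135, 2.304, -0.002]
force: [-0.0, 0.0, 0.5]
width: 0.108
gripper_force: 0.0
t 15.55 local [-0.0808  0.086 ] z 0.0896 toolyaw err -0.14 F [-0.   0.   0.5] w 0.108 tilt [-0.0005 -0.0011]
(-0.081, 0.088, 0.0755) units [ 0.0068 -0.0005  0.047 ]
(-0.052, -0.165, 0.0755) units [-8.431e-01  9.880e-02  8.000e-04]
```

View pics/side2.png

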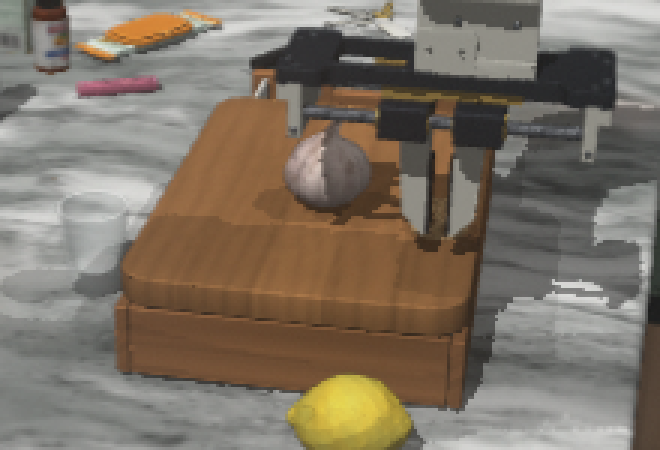

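Shell c is just ahead of the fingertips, but the gripper bar's left end (293,135) lines up with the garlic's stem. I will sweep the first part with the gripper turned a quarter turn instead, which keeps its body clear of the garlic.

```bash
python3 -c "
from h import *
print(arm.observe()['joints'].round(3))"
python3 -m pendant '{"slide":[[0,0,-0.1],[0,0,-0.04],[0.027,0.005,0],[0,0,0],[0,0,0]],"dr":[[0,0,0],[0,0,0],[0,0,0],[0,0,1],[0,0,1]],"claw":[0,0,0,0,0]}'
python3 -c "
from h import *
print(arm.observe()['joints'].round(3)); go()"
```

```text
[-0.771  0.385  0.544  2.148 -0.312  0.683  0.061]
clock: 16.1
position: [0.4501, 0.118, 0.1315]
ee_rot: [-2.397, -2.03, -0.002]
force: [-0.1, -0.0, -0.2]
width: 0.002
gripper_force: 0.0
[-0.881  0.329  0.649  2.106 -0.28   0.789 -0.224]
t 16.1 local [-0.0795  0.0965] z 0.1315 toolyaw err -13.97 F [-0.1 -0.  -0.2] w 0.002 tilt [0.0006 0.001 ]
```

```bash
python3 -m pendant '{"slide":[[0,0,0],[0,0,0],[0,0,0],[0,0,0],[0,0,0],[0,0,0],[0,0,0],[0,0,0],[0,0,0],[0,0,0]],"dr":[[0,0,1],[0,0,1],[0,0,1],[0,0,1],[0,0,1],[0,0,1],[0,0,1],[0,0,1],[0,0,1],[0,0,1]],"claw":[0,0,0,0,0,0,0,0,0,0]}'
python3 -m pendant '{"slide":[[0,0,0],[0,0,0],[0,0,0]],"dr":[[0,0,1],[0,0,0],[0,0,0]],"claw":[0,0,0]}'
python3 -c "
from h import *
print(arm.observe()['joints'].round(3)); go((-.080,.096,.075),(-.078,-.01,.075))"
```

```text
clock: 17.1
position: [0.4501, 0.1177, 0.1312]
ee_rot: [-3.125, -0.322, -0.0]
force: [0.3, 0.2, 1.1]
width: 0.006
gripper_force: 0.0
clock: 17.4
position: [0.45, 0.1174, 0.1313]
ee_rot: [3.138, 0.146, -0.0]
force: [-0.8, 0.1, 0.2]
width: 0.003
gripper_force: 0.0
[-1.128  0.432  1.023  2.121 -0.496  0.849 -1.283]
t 17.4 local [-0.0797  0.0959] z 0.1313 toolyaw err -89.15 F [-0.8  0.1  0.2] w 0.003 tilt [-0.     -0.0005]
(-0.08, 0.096, 0.075) units [-0.0009 -0.0004  0.1876]
(-0.078, -0.01, 0.075) units [1.400e-03 3.534e-01 2.000e-04]
```

```bash
python3 -m pendant '{"slide":[[0,0,0.08],[0,0,0.08],[0,0,0.028],[0,0,0],[0,0,0]],"dr":[[0,0,0],[0,0,0],[0,0,0],[0,0,0],[0,0,0]],"claw":[0,0,0,0,0]}'
cat >> h.py <<'E'
def shells(im):
    """blobs of shell colour in a top picture: station-local xy at z=.079, area"""
    h=cv2.cvtColor(im,cv2.COLOR_RGB2HSV).astype(int); h=cv2.GaussianBlur(h.astype(np.float32),(5,5),0)
    m=((h[...,0]>9)&(h[...,0]<24)&(h[...,1]>60)&(h[...,1]<128)&(h[...,2]>105)).astype(np.uint8)
    m=cv2.morphologyEx(m,cv2.MORPH_OPEN,np.ones((5,5),np.uint8))
    n,_,st,ce=cv2.connectedComponentsWithStats(m)
    for s,q in zip(st[1:],ce[1:]):
        l=(plane("top",[q],.079)[0,:2]-c)@M
        if s[4]>60 and abs(l[0])<.13 and -.32<l[1]<.16: print("blob px",q.round(1),"local",l.round(4),"area",s[4],"box",s[:4])
E
python3 -c "
from h import *
go()
shells(cv2.imread('pics/top0.png')[...,::-1].copy()); print('now'); shells(arm.get_image('top'))"
```

```text
clock: 17.9
position: [0.4505, 0.1168, 0.0758]
ee_rot: [-3.138, -0.141, -0.001]
force: [0.1, 0.7, 0.4]
width: 0.003
gripper_force: 0.0
t 17.9 local [-0.0793  0.0953] z 0.0758 toolyaw err -89.36 F [0.1 0.7 0.4] w 0.003 tilt [0.0005 0.0002]
blob px [379.5 183.3] local [ 0.0691 -0.1207] area 556 box [365 166  24  44]
blob px [303.  196.7] local [0.0567 0.0242] area 251 box [295 188  17  18]
blob px [370.8 230.3] local [-0.017  -0.0939] area 274 box [363 221  17  20]
blob px [395.  251.6] local [-0.0595 -0.133 ] area 638 box [388 224  16  53]
blob px [295.3 271.6] local [-0.0795  0.0515] area 282 box [287 262  17  21]
now
blob px [387.3 213.3] local [ 0.0117 -0.1281] area 1792 box [360 166  45 109]
blob px [246.5 184.3] local [0.0898 0.1272] area 268 box [235 177  26  16]
blob px [432.9 193.6] local [ 0.0408 -0.2169] area 227 box [425 186  17  16]
blob px [415.3 229. ] local [-0.0219 -0.1755] area 272 box [407 220  18  19]
blob px [462.2 255.8] local [-0.0779 -0.2532] area 219 box [457 243  11  27]
```

```bash
python3 -m pendant '{"slide":[[0,0.03,0],[0,0.03,0],[0,0.03,0],[0,0.03,0],[0,0.03,0],[0,0.03,0],[0,0.03,0],[0,0.03,0],[0,0.02,0],[0,0,0]],"dr":[[0,0,0],[0,0,0],[0,0,0],[0,0,0],[0,0,0],[0,0,0],[0,0,0],[0,0,0],[0,0,0],[0,0,0]],"claw":[0,0,0,0,0,0,0,0,0,0]}'
python3 -c "
from h import *
go()
shells(arm.get_image('top'))
im=arm.get_image('top');cv2.imwrite('pics/x.png',im[...,::-1])"
```

```text
clock: 18.95
position: [0.4573, 0.038, 0.0754]
ee_rot: [3.138, 0.138, 0.001]
force: [0.3, 0.1, 0.5]
width: 0.004
gripper_force: 0.4
t 18.95 local [-0.0787  0.0162] z 0.0754 toolyaw err -89.47 F [0.3 0.1 0.5] w 0.004 tilt [ 0.0006 -0.0002]
blob px [382.2 194.3] local [ 0.0479 -0.1231] area 1247 box [352 166  48  71]
blob px [432.7 193.6] local [ 0.0408 -0.2165] area 223 box [425 186  16  16]
blob px [415.4 228.9] local [-0.0217 -0.1756] area 263 box [407 220  18  18]
blob px [462.2 255.9] local [-0.0782 -0.2531] area 120 box [458 249   9  15]
```

```bash
python3 -m pendant '{"slide":[[0,0.03,0],[0,0.03,0],[0,0.03,0],[0,0.03,0],[0,0.02,0],[0,0,0],[0,-0.04,0],[0,0,-0.1],[0,0,-0.1],[0,0,-0.1]],"dr":[[0,0,0],[0,0,0],[0,0,0],[0,0,0],[0,0,0],[0,0,0],[0,0,0],[0,0,0],[0,0,0],[0,0,0]],"claw":[0,0,0,0,0,0,0,0,0,0]}'
python3 -m pendant '{"slide":[[0,0,0],[0,0,0],[0,0,0],[0,0,0],[0,0,0],[0,0,0],[0,0,0],[0,0,0],[0,0,0],[0,0,0]],"dr":[[0,0,-1],[0,0,-1],[0,0,-1],[0,0,-1],[0,0,-1],[0,0,-1],[0,0,-1],[0,0,-1],[0,0,-1],[0,0,-1]],"claw":[0.11,0.11,0.11,0.11,0.11,0.11,0.11,0.11,0.11,0.11]}'
python3 -m pendant '{"slide":[[0,0,0],[0,0,0],[0,0,0],[0.15,0,0],[0.15,0,0],[0.15,0,0],[0.15,0,0],[0,0,0],[0,0,0]],"dr":[[0,0,-1],[0,0,-1],[0,0,-1],[0,0,0],[0,0,0],[0,0,0],[0,0,0],[0,0,0],[0,0,0]],"claw":[0.11,0.11,0.11,0.11,0.11,0.11,0.11,0.11,0.11]}'
python3 -c "
from h import *
go()
shells(arm.get_image('top'))
from h import R
k=arm.calibration('side'); im=arm.get_image('side'); cv2.imwrite('pics/y.png',im[...,::-1])
h=cv2.cvtColor(im,cv2.COLOR_RGB2HSV)
for y in (-.03,-.06,-.08):
  w=np.r_[c+M@[-.078,y],.08]; q=(w-k['xyz'])@R.from_rotvec(k['orientation']).as_matrix()
  p=k['K']@[q[0]/-q[2],q[1]/q[2],1]; print(y,p.round(),h[int(p[1]),int(p[0])])
"
```

```text
clock: 20.05
position: [0.4592, 0.0107, 0.166]
ee_rot: [3.138, 0.142, -0.002]
force: [0.4, 1.3, 0.1]
width: 0.003
gripper_force: 0.0
clock: 21.05
position: [0.4594, 0.0109, 0.1651]
ee_rot: [-2.505, -1.895, 0.0]
force: [-0.8, -1.1, -0.0]
width: 0.111
gripper_force: 0.0
clock: 21.95
position: [0.4446, 0.1908, 0.1649]
ee_rot: [-2.128, -2.311, 0.001]
force: [1.1, 0.1, 0.4]
width: 0.11
gripper_force: 0.0
t 21.95 local [-0.0793  0.1696] z 0.1649 toolyaw err 0.23 F [1.1 0.1 0.4] w 0.11 tilt [-0.0007 -0.0004]
blob px [383.4 209.3] local [ 0.0198 -0.1219] area 2238 box [339 166  66 111]
blob px [433.1 193.5] local [ 0.0408 -0.2173] area 232 box [425 186  17  16]
blob px [415.3 229. ] local [-0.0219 -0.1755] area 261 box [407 221  18  17]
blob px [460.4 248.7] local [-0.0649 -0.252 ] area 367 box [452 229  16  41]
blob px [351.5 265.7] local [-0.078  -0.0513] area 333 box [342 256  20  20]
-0.03 [329. 194.   1.] [ 22  19 145]
-0.06 [330. 189.   1.] [ 25  19 144]
-0.08 [331. 185.   1.] [ 23  21 146]
```

Shell c is at about (-0.078, -0.055), with the others in the tray. I finish its sweep on a 14° diagonal with the cradled fingers.

```bash
python3 -m pendant '{"slide":[[-0.15,-0.007,0],[-0.15,-0.007,0],[-0.15,-0.007,0],[-0.167,-0.007,0],[0,0,0],[0,0,0],[0,0,0],[0,0,0]],"dr":[[0,0,0],[0,0,0],[0,0,0],[0,0,0],[0,0,-1],[0,0,-1],[0,0,-0.1],[0,0,0]],"claw":[0.11,0.11,0.11,0.11,0.11,0.11,0.11,0.11]}'
python3 -c "
from h import *
go((-.088,-.017,.165),(-.088,-.017,.075),(-.050,-.165,.075))
shells(arm.get_image('top'))"
```

```text
clock: 22.85
position: [0.4514, 0.0031, 0.1653]
ee_rot: [-1.831, -2.552, -0.0]
force: [-0.4, 0.2, -0.2]
width: 0.112
gripper_force: 0.0
t 22.85 local [-0.0872 -0.0181] z 0.1653 toolyaw err 14.18 F [-0.4  0.2 -0.2] w 0.112 tilt [-0.      0.0003]
(-0.088, -0.017, 0.165) units [ 0.0042 -0.0015  0.0009]
(-0.088, -0.017, 0.075) units [-1.e-04 -0.e+00  3.e-01]
(-0.05, -0.165, 0.075) units [-5.093e-01  2.000e-03 -1.000e-04]
blob px [380.  184.3] local [ 0.0672 -0.1214] area 759 box [361 166  31  45]
blob px [244.8 191.5] local [0.0764 0.1315] area 505 box [235 177  30  35]
blob px [432.8 193.7] local [ 0.0407 -0.2166] area 225 box [425 186  16  16]
```

```bash
python3 -m pendant '{"slide":[[0.006,0,0.1],[0,0,0.1],[0,0,0.1],[0,0,0],[0,0,0],[-0.03,0,0],[-0.03,0,0],[-0.03,0,0],[-0.03,0,0],[-0.03,0,0]],"dr":[[0,0,0],[0,0,0],[0,0,0],[0,0,0],[0,0,0],[0,0,0],[0,0,0],[0,0,0],[0,0,0],[0,0,0]],"claw":[0.11,0.11,0.11,0.11,0.11,0.11,0.11,0.11,0.11,0.11]}'
python3 -m pendant '{"slide":[[-0.03,0,0],[-0.03,0,0],[-0.04,0,0],[-0.04,0,0],[-0.04,0,0],[-0.04,0,0],[-0.04,0,0],[-0.03,0,0],[-0.03,0,0],[-0.03,0,0]],"dr":[[0,0,0],[0,0,0],[0,0,0],[0,0,0],[0,0,0],[0,0,0],[0,0,0],[0,0,0],[0,0,0],[0,0,0]],"claw":[0.11,0.11,0.11,0.11,0.11,0.11,0.11,0.11,0.11,0.11]}'
python3 -m pendant '{"slide":[[-0.02,0,0],[0,0,0],[0,0,0],[0,0,-0.1],[0,0,-0.1],[0,0,-0.1],[0,0,0],[0,0,0],[0,0,0]],"dr":[[0,0,0],[0,0,0],[0,0,0],[0,0,0],[0,0,0],[0,0,0],[0,0,1],[0,0,1],[0,0,0.1]],"claw":[0,0,0,0,0,0,0,0,0]}'
python3 -c "
from h import *
go((0,-.34,.165))
im=arm.get_image('top'); shells(im); cv2.imwrite('pics/z.png',im[...,::-1])"
```

```text
clock: 23.9
position: [0.4661, -0.038, 0.0755]
ee_rot: [1.827, 2.556, 0.001]
force: [0.6, -0.3, 0.1]
width: 0.109
gripper_force: 0.1
clock: 24.9
position: [0.5, -0.137, 0.0752]
ee_rot: [-1.826, -2.556, -0.0]
force: [0.4, 0.0, -0.3]
width: 0.113
gripper_force: 0.0
clock: 25.8
position: [0.5017, -0.1412, 0.1653]
ee_rot: [-2.134, -2.305, -0.001]
force: [-0.6, 0.1, 0.9]
width: 0.009
gripper_force: 0.0
t 25.8 local [-0.0485 -0.1659] z 0.1653 toolyaw err -0.08 F [-0.6  0.1  0.9] w 0.009 tilt [0.0002 0.0005]
(0, -0.34, 0.165) units [-0.58    0.1624  0.0009]
blob px [379.8 183.3] local [ 0.069  -0.1212] area 656 box [366 166  24  44]
blob px [243.7 191.5] local [0.0765 0.1336] area 451 box [235 178  24  32]
blob px [435.3 195.3] local [ 0.0371 -0.2209] area 83 box [431 191  10  10]
blob px [412.7 239.6] local [-0.0409 -0.168 ] area 259 box [405 222  14  33]
blob px [395.8 258.6] local [-0.0724 -0.1328] area 432 box [390 238  14  39]
```

```bash
python3 -m pendant '{"slide":[[-0.145,0.04,0],[-0.145,0.04,0],[-0.145,0.04,0],[-0.145,0.042,0],[0,0,0],[0,0,0]],"dr":[[0,0,0],[0,0,0],[0,0,0],[0,0,0],[0,0,0],[0,0,0]],"claw":[0,0,0,0,0,0]}'
python3 -c "
from h import *
go((0,-.34,.025),(0,-.2835,.025),(0,-.1715,.025))
im=arm.get_image('top')
for z in (.02,):
  h=cv2.cvtColor(im,cv2.COLOR_RGB2HSV)
  m=((h[...,0]<24)&(h[...,1]>50)&(h[...,2]>60)).astype(np.uint8); m=cv2.morphologyEx(m,cv2.MORPH_OPEN,np.ones((5,5),np.uint8))
  n,lb,st,ce=cv2.connectedComponentsWithStats(m)
  for s,q in zip(st[1:],ce[1:]):
    l=(plane('top',[q],z)[0,:2]-c)@M
    if s[4]>60 and abs(l[0])<.13 and -.32<l[1]<.2: print(q.round(),l.round(3),s)
cv2.imwrite('pics/w.png',im[...,::-1])"
```

```text
clock: 26.45
position: [0.5631, -0.3128, 0.1644]
ee_rot: [-2.131, -2.307, 0.001]
force: [-0.2, 0.1, -0.7]
width: 0.009
gripper_force: 0.0
t 26.45 local [-0.0007 -0.3418] z 0.1644 toolyaw err 0.02 F [-0.2  0.1 -0.7] w 0.009 tilt [-0.0014  0.0001]
(0, -0.34, 0.025) units [0.0059 0.0029 0.4646]
(0, -0.2835, 0.025) units [1.883e-01 1.000e-04 0.000e+00]
(0, -0.1715, 0.025) units [3.733e-01 2.000e-04 1.000e-04]
[450. 214.] [ 0.007 -0.264] [ 424  162   44  109 1606]
[322. 228.] [ 0.001 -0.01 ] [  235   166   191   125 17707]
```

```bash
python3 -c "
import cv2
im=cv2.imread('pics/w.png'); h=cv2.cvtColor(im,cv2.COLOR_BGR2HSV)
for r in range(180,272,3): print(r,''.join('%4d'%h[r,x,1] if h[r,x,0]<24 and h[r,x,1]>50 else '   .' for x in range(386,442,2)))"
```

```text
180  129 134 130 115   .   .   .   .   .   .   .   .   .   .   .   .   .   .   .   .   .   .   .   .   .   .   .   .
183  120 131 133 119   .   .   .   .   .   .   .   .   .   .   .   .   .   .   .   .   .   .   .   .   .   .   .   .
186  127 120 134 125   .   .   .   .   .   .   .   .   .   .   .   .   .   .   .   .   .   .  84 101 103  61   .   .
189  122 121 129 124  58   .   .   .   .   .   .   .   .   .   .   .   .   .   .   .  96 105 117 106 107 103 107  80
192  127 130 133 129  88   .   .   .   .   .   .   .   .   .   .   .   .   .   .  73 102 110  98 104 107 112 107 106
195  122 120 124 129 106   .   .   .   .   .   .   .   .   .   .   .   .   .   .  67 106 103  97 101 101  99  98 101
198  123 123 124 129 132   .   .   .   .   .   .   .   .   .   .   .   .   .   .   .  92  90 105 107 106 112 100  91
201  125 126 133 133 131   .   .   .   .   .   .   .   .   .   .   .   .   .   .   .   .  73 104  95 109 108  54   .
204  120 124 122 130 132  59   .   .   .   .   .   .   .   .   .   .   .   .   .   .   .   .   .   .   .   .   .   .
207  122 124 124 124 126  87   .   .   .   .   
[... 1826 characters left out ...]
55  134 128 126 119 113 113 113 117 121   .   .  70  92  98  98  99  92   .   .   .   .   .   .   .   .   .   .   .
258  131 134 125 115 111 113 109 115 113  54   .   .   .   .   .   .   .   .   .   .   .   .   .   .   .   .   .   .
261  129 131 129 119 117 107 111 112 112  76   .   .   .   .   .   .   .   .   .   .   .   .   .   .   .   .   .   .
264  135 133 127 119 116 109 109 108 113  79   .   .   .   .   .   .   .   .   .   .   .   .   .   .   .   .   .   .
267  134 132 128 117 116 108 102 106 106  68   .   .   .   .   .   .   .   .   .   .   .   .   .   .   .   .   .   .
270  133 128 121 118 118 104 107  94  97   .   .   .   .   .   .   .   .   .   .   .   .   .   .   .   .   .   .   .
```

All three shells show as separate 17-px discs on the tray floor. Now I push the tray shut.

```bash
python3 -m pendant '{"slide":[[0.006,0.003,0.12],[0,0,0.12],[0,0,0.12],[0,0,0.105],[0,0,0],[0.05,0,0],[0.05,0,0],[0.05,0,0],[0.03,0,0],[0.03,0,0]],"dr":[[0,0,0],[0,0,0],[0,0,0],[0,0,0],[0,0,0],[0,0,0],[0,0,0],[0,0,0],[0,0,0],[0,0,0]],"claw":[0,0,0,0,0,0,0,0,0,0]}'
python3 -m pendant '{"slide":[[0.03,0,0],[0.03,0,0],[0.03,0,0],[0.03,0,0],[0.03,0,0],[0.03,0,0],[0.03,0,0],[0.03,0,0],[0.03,0,0],[0,0,0]],"dr":[[0,0,0],[0,0,0],[0,0,0],[0,0,0],[0,0,0],[0,0,0],[0,0,0],[0,0,0],[0,0,0],[0,0,0]],"claw":[0,0,0,0,0,0,0,0,0,0]}'
python3 -c "
from h import *
go((0,-.1715,.025))"
```

```text
clock: 27.5
position: [0.5607, -0.2464, 0.027]
ee_rot: [2.13, 2.306, 0.001]
force: [2.1, -3.3, 1.4]
width: 0.001
gripper_force: 1.2
clock: 28.5
position: [0.553, -0.1639, 0.0254]
ee_rot: [-2.129, -2.307, -0.001]
force: [0.6, -0.3, -0.6]
width: 0.006
gripper_force: 0.0
t 28.5 local [ 0.0009 -0.1926] z 0.0254 toolyaw err 0.1 F [ 0.6 -0.3 -0.6] w 0.006 tilt [-0.0011  0.0017]
(0, -0.1715, 0.025) units [ 0.0703 -0.0028  0.0014]
```

```bash
python3 -m pendant '{"slide":[[0.02,0,0],[0.02,0,0],[0.015,0,0],[0.01,0,0],[0.01,0,0],[0,0,0]],"dr":[[0,0,0],[0,0,0],[0,0,0],[0,0,0],[0,0,0],[0,0,0]],"claw":[0,0,0,0,0,0]}'
python3 -m pendant '{"slide":[[0.01,0,0],[0.01,0,0],[0,0,0]],"dr":[[0,0,0],[0,0,0],[0,0,0]],"claw":[0,0,0]}'
python3 -c "
from h import *
go((0,-.1715,.025))"
```

```text
clock: 29.1
position: [0.5514, -0.1453, 0.0257]
ee_rot: [2.133, 2.304, -0.002]
force: [-0.4, -5.9, -3.2]
width: 0.006
gripper_force: 3.0
clock: 29.4
position: [0.5513, -0.1451, 0.0259]
ee_rot: [2.133, 2.295, -0.008]
force: [2.4, -22.7, -12.0]
width: 0.008
gripper_force: 11.0
t 29.4 local [ 0.0007 -0.1737] z 0.0259 toolyaw err -0.3 F [  2.4 -22.7 -12. ] w 0.008 tilt [ 0.0026 -0.0094]
(0, -0.1715, 0.025) units [ 0.0072 -0.0022  0.0029]
```

```bash
python3 -m pendant '{"slide":[[-0.06,0,0],[-0.1,0,0],[-0.1,0,0],[-0.1,0,-0.1],[0,0,-0.12],[0,0,-0.12],[0,0,-0.12],[0,0,0],[0,0,0]],"dr":[[0,0,0],[0,0,0],[0,0,0],[0,0,0],[0,0,0],[0,0,0],[0,0,0],[0,0,0],[0,0,0]],"claw":[0,0,0,0,0,0,0,0,0]}'
python3 -c "
from h import *
go()
a=arm.get_image('top'); cv2.imwrite('pics/v.png',a[...,::-1])
b=cv2.imread('pics/top0.png')[...,::-1].copy()
for n,im in (('start',b),('end',a)):
  h=cv2.cvtColor(im,cv2.COLOR_RGB2HSV)
  m=((h[...,0]<20)&(h[...,1]>80)&(h[...,2]>35)).astype(np.uint8)
  print(n)
  for r in (185,195,240,250,257):
    xs=np.flatnonzero(m[r,300:470])+300; k=np.flatnonzero(np.diff(xs)>1)
    seg=[(int(s[0]),int(s[-1])) for s in np.split(xs,k+1) if len(s)>3]
    print(r,seg,[(((plane('top',[(s[1]+.5,r)],.048)[0,:2]-c)@M)[1]).round(4) for s in seg[-1:]])
d=np.abs(a.astype(int)-b).max(2); d=cv2.blur(d.astype(np.float32),(5,5))
for nm,(x,y) in dict(garlic=(305,228),lemon=(212,263),glass=(289,153)).items(): print(nm,d[y-20:y+20,x-18:x+18].mean().round(1))
r=a[195,390:435]; print(r.sum(1).tolist()); print(a[250,396:435].sum(1).tolist())
"
```

```text
clock: 30.3
position: [0.5601, -0.2451, 0.1644]
ee_rot: [2.131, 2.307, 0.003]
force: [0.2, -0.7, -0.8]
width: 0.003
gripper_force: 0.0
t 30.3 local [ 0.0016 -0.274 ] z 0.1644 toolyaw err 0.02 F [ 0.2 -0.7 -0.8] w 0.003 tilt [0.0019 0.0005]
start
185 [(300, 393), (419, 431)] [np.float64(-0.2271)]
195 [(300, 394), (421, 432)] [np.float64(-0.2262)]
240 [(316, 400), (427, 439)] [np.float64(-0.227)]
250 [(300, 402), (429, 441)] [np.float64(-0.228)]
257 [(300, 403), (430, 442)] [np.float64(-0.2279)]
end
185 [(300, 397)] [np.float64(-0.1619)]
195 [(300, 398)] [np.float64(-0.1612)]
240 [(316, 405)] [np.float64(-0.1631)]
250 [(300, 406)] [np.float64(-0.1624)]
257 [(300, 407)] [np.float64(-0.1625)]
garlic 15.1
lemon 22.0
glass 7.5
[266, 276, 270, 269, 235, 177, 172, 183, 166, 178, 185, 187, 201, 202, 216, 228, 218, 244, 249, 254, 235, 217, 264, 376, 416, 412, 394, 340, 302, 257, 234, 243, 243, 228, 252, 295, 339, 374, 365, 369, 347, 345, 370, 389, 414]
[310, 310, 297, 294, 293, 285, 264, 206, 199, 190, 188, 183, 200, 190, 200, 187, 207, 201, 228, 212, 220, 216, 240, 245, 321, 448, 506, 534, 532, 518, 502, 493, 463, 474, 475, 481, 459, 448, 457]
```

```bash
python3 -c "
import cv2,numpy as np
for f in ('top0','v'):
  h=cv2.cvtColor(cv2.imread(f'pics/{f}.png'),cv2.COLOR_BGR2HSV)
  l=(h[...,0]>21)&(h[...,0]<33)&(h[...,1]>110); l[:240]=0;l[290:]=0;l[:,:190]=0;l[:,235:]=0
  g=(h[...,1]<75); q=np.zeros_like(g); q[205:252,280:330]=g[205:252,280:330]
  for n,m in (('lemon',l),('garlic',q)): print(f,n,m.sum(),np.argwhere(m).mean(0).round(1))
a,b=[cv2.Canny(cv2.imread(f'pics/{f}.png',0)[130:170,270:310],30,80)>0 for f in ('top0','v')]
print('glass edges',[np.argwhere(x).mean(0).round(1) for x in (a,b)])"
```

```text
top0 lemon 638 [262.9 212.4]
top0 garlic 704 [228.1 305.5]
v lemon 649 [263.1 212.5]
v garlic 693 [228.  305.4]
glass edges [array([18.7, 17.7]), array([19.7, 22. ])]
```

```bash
python3 -c "
from cell import arm
print(arm.sign_off())"
```

```text
the job is handed in; nothing more can be done
None
```

The job is handed in at about 30 s: the tray was drawn out to its stop, all three shell halves were swept into it, and it was pushed fully shut. In the last picture the garlic and lemon had not moved; the glass, which I never approached, showed no clear change.

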